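# Sort clock plates, case ring and tin after a repair

## Task

Sort the parts left over from a clock repair. Lower the longer drilled brass plate over the four posts of the stand until its feet rest on the base, and only then stack the shorter plate over the same posts on top of it, fully down; put the brass ring flat in the open round teal tray, and stand the lidded tin on the wooden disc, lid up. Leave the glass jar and the oil stand where they are.

Things in the scene. Friction and masses are not known exactly. Their poses are not given: they have to be found in the camera images.
- long_plate_c (a point): longer brass clock plate: slab 104 x 50 x 5 mm on four round feet (15 mm across, 10 mm high), loose, 0.14 to 0.22 kg, to be gripped across its 50 mm width. Four 9 mm holes go right through slab and feet at x = +-25, y = +-15 mm. This point: centre of the slab, 12.5 mm above the soles; x along the 104 mm length (within 18 degrees of straight ahead at the start), y across the width, z up
- short_plate_c (a point): shorter brass clock plate: like the longer one (50 mm wide, 5 mm slab on 10 mm feet, the same four 9 mm holes at x = +-25, y = +-15 mm) but only 72 mm long, loose, 0.10 to 0.16 kg. This point: centre of the slab, 12.5 mm above the soles of its feet; x along the 72 mm length (within 18 degrees of straight ahead at the start), y across the width, z up
- ring_c (a point): plain brass case ring, 30 mm across and 19 mm high, lying flat (axis z upright), loose, under 0.06 kg, open through the middle, with no lid. This point is its centre, half-way up
- black_tin_c (a point): small round black tin with a press lid and a pale round label on top, 31 mm across the lid and 25 mm high, standing lid up, loose, under 0.06 kg. This point is its centre, half-way up; z up
- stand: fixed stand: dark base 100 x 64 mm, 10 mm high, with four upright 5 mm posts at x = +-25, y = +-15 mm, coned over their last 8 mm, tips 52 mm above the bench. Origin: centre of the underside; x along the 100 mm, z up. Plates fit lengthwise along x, either way round, with 2 mm play all round; seated, the longer slab's centre is 22.5 mm above this origin, the shorter one's on top of it 37.5 mm
- tray: fixed open round teal tray (not the one far back under a glass dome), 86 mm across, with a rim 10 mm high; its inside is about 76 mm across and its floor 3 mm above the bench. Origin at the centre of its underside, z up
- disc: fixed round wooden disc, about 97 mm across and 14 mm high with a flat top. Origin at the centre of its underside, z up
- jar: bystander: small glass jar with a black lid, 45 mm across and 40 mm high, loose, behind the work; leave it where it is. Origin at the centre of its underside
- oilers: bystander: black oil stand with three coloured oilers, 46 x 86 mm and 78 mm high, loose, on the green mat left of the work; leave it where it is. Origin at the centre of its underside, its 86 mm side along its y
Things that resemble listed ones, but are neither listed nor needed, are in the scene too. What is meant by the part that bears black_tin_c is not orange, and is the larger of those in its own colour.

How it is judged:
By the outcome, as a careful person would: the job done as asked, in the order asked, and still so for the second after the job is handed in, with the robot touching nothing.
It also fails if it takes over 88 s, if anything falls off the work surface, if the arm or the gripper's body presses on something with over 40 N, if the wrist force passes 120 N, or if a joint passes its speed limit or range.

## Robot

A 6-joint arm with a two-finger parallel gripper is mounted at the origin on a cart in front of the work surface, level with it; the furniture and walls round the work are solid. World frame = base frame: x ahead of the robot, y to its left, z up, the work surface at z = 0. Lengths are in m, angles in rad, forces in N, time in s.
With the tool pointing down it reaches from about 0.35 to 0.775 m from the base axis. Payload 7.3 kg.
Tool frame: the origin (TCP) lies midway between the tips of the shut fingers; the grasp point (between the pads) lies arm.hold_point_z behind it (arm.hold_point_z is the distance from the TCP to the grasp point, in m); z points along the fingers, y is the line along which they close (so a half turn about z gives the same grasp; the last joint's range is limited). The gripper opens to 92 mm and grips with 3 to 60 N. Pads are 19 mm wide; open, the fingers measure 130 mm over their backs; the gripper's body (75 mm by 190 mm) begins 47 mm behind the grasp point.
Start: joints at [1.02, 0.342, 1.524, -0, 1.275, -0.146], TCP at [0.207, 0.483, 0.193] pointing down, gripper open.
Joint ranges: [-2.53, 2.53], [-0.77, 2.02], [0.04, 2.7], [-1, 4.14], [0.28, 2.66], [-3.11, 3.11]. Speed limits (rad/s): [2.57, 2.57, 3.14, 3.14, 3.14, 3.14].

## Interface

Orientations are given as a unit quaternion [x, y, z, w].
In Python, from rig import arm gives the robot as it stands.
- The arm moves only by the tool drive_tool, never from a script. Its argument "increments" is one flat list of numbers, 4 for each row, row after row: the shift along the tool's x, y, z in mm, then the turn about the tool's z in degrees. A call has exactly 10 rows; each row is the pose to reach, as a shift and turn from the pose commanded when the call began, along the tool's axes at that moment; what a row does not reach only later rows make up. A row lasts 1/10 s, in which the tool goes at most 50 mm and 8.59 degrees, less where a joint would pass 70% of its speed; a pose out of reach is approached as far as the arm can. A call with a gripper value outside its range is refused whole. "jaw" is the closure, from -1 (fully open) to 1 (shut), set as the call begins (left out, the last holds). The fingers move at their own pace and stop on an object; the grip force is fixed at half the most. Time passes only in rows, so rows that repeat a pose let the fingers close, or fill a call up. It gives the time, the measured TCP pose, the force, the opening and the grip force at its end, in the units of the state.
- arm.sense(): the state, without advancing time (a new reading comes with each control period).
- arm.snapshot(name): name is "side" or "top" or "wrist"; returns a dict with "pixels" (384x512x3 uint8, red, green, blue), "z_map" (384x512 float32, m along the optical axis (not along the pixel's ray), 0 where there is no reading), "fx", "fy", "cx", "cy" (pixels), "world_from_camera" (4x4, takes a point from camera to world coordinates). Camera axes: x right, y up, looking along -z (the intrinsics and any distortion apply to the point x, -y, -z); pixel columns grow to the right and rows downward; lengths in m; the calibration is good to about 2 mm. A picture is of the moment at which its call begins.
- arm.job_done(): hands the job in; it is judged then, once.
The state is a dict: "clock": time; "q": joint angles; "qvel": joint speeds; "tau": joint torques, N m; "eef_pos": TCP position; "ee_rot": TCP orientation; "force": force on the tool from outside, world axes, zero at the start; "ft_torque": the same for the moment, N m; "gripper_width": opening from 0.0 (shut) to 1.0 (fully open); "finger_force": force on a finger pad.
Only numpy, scipy, OpenCV 4.12 (cv2) and the standard library are available. Lean on these libraries where they do the work, as an engineer would, in place of code of your own. Each camera call takes 0.05 s, during which the arm holds its last target. There are 200 camera calls.

## Working session

There is one attempt and no reset: what is moved stays moved. The work goes in short steps, Python scripts to look and compute and a tool call to move; the robot and the scene stay as the last step left them, time stands still between calls to the robot, and variables do not carry over. Pictures are saved under pics/ and viewed, at most 14 in all, crops included, and the job is handed in when it is done.

Besides the shell and the picture viewer there is one more tool, called after "Request:" by a JSON object that holds its "name" and its "arguments". drive_tool: Moves the arm, as the interface text tells. Its arguments: {"type":"object","properties":{"increments":{"type":"array"},"jaw":{"type":"number"}},"required":["increments"]}

```bash
ls; mkdir -p pics; python3 - <<'E'
from rig import arm
import cv2,pickle,numpy as np
S={}
for n in ("top","side"):
    s=arm.snapshot(n);S[n]=s
    cv2.imwrite(f"pics/{n}0.png",cv2.cvtColor(s["pixels"],cv2.COLOR_RGB2BGR))
    print(n,s["fx"],s["fy"],s["cx"],s["cy"],[k for k in s]);print(np.round(s["world_from_camera"],3))
pickle.dump(S,open("s0.pkl","wb"))
print(arm.hold_point_z,arm.sense())
E
```

```text
pics
top 356.6016118675453 356.6016118675453 252.96832242337427 194.80117622224617 ['pixels', 'z_map', 'fx', 'fy', 'cx', 'cy', 'world_from_camera']
[[-0.013  0.991 -0.134  0.419]
 [-1.    -0.014 -0.005  0.016]
 [-0.007  0.134  0.991  0.888]
 [ 0.     0.     0.     1.   ]]
side 423.3241188800883 423.3241188800883 257.54544452069973 188.83747932864347 ['pixels', 'z_map', 'fx', 'fy', 'cx', 'cy', 'world_from_camera']
[[-1.    -0.012 -0.007  0.551]
 [-0.002 -0.375  0.927  0.932]
 [-0.014  0.927  0.375  0.423]
 [ 0.     0.     0.     1.   ]]
0.0188 {'clock': 0.1, 'q': array([ 1.01999699e+00,  3.42687451e-01,  1.52492015e+00, -1.26412105e-05,
        1.27543070e+00, -1.46009279e-01]), 'qvel': array([-0.00013901, -0.00100148, -0.00243052, -0.0009    ,  0.00224952,
       -0.00136818]), 'tau': array([ 1.02343649e-03, -4.32004845e+01, -2.44693708e+01,  7.17431470e-02,
        5.28009573e-02, -5.50246671e-05]), 'eef_pos': array([0.20652355, 0.48221432, 0.19219712]), 'ee_rot': array([ 2.01014188e-01,  9.79588063e-01, -6.81458984e-04, -2.41088365e-04]), 'force': array([ 0.22292633, -0.12859879,  0.55082278]), 'ft_torque': array([-0.01956625, -0.05873376, -0.02962981]), 'finger_force': 0.0, 'gripper_width': 0.9997182140106392}
```

View pics/top0.png

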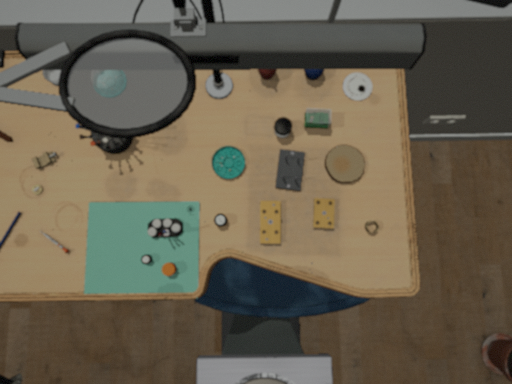

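View pics/side0.png

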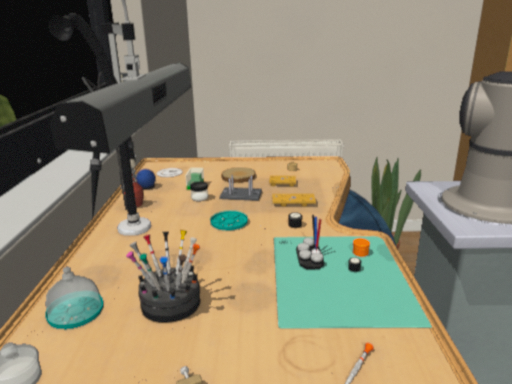

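The top view shows the long plate at (271,222), the short plate at (324,213), the stand at (290,170), the tray at (229,163) and the disc at (345,163). The jar is at (283,127) and the oilers at (166,228).
- **Tin candidates:** black at (221,220), a smaller black one at (147,259) and orange at (170,269).
- **Ring candidates:** (372,228), and the white spool at (358,87).
- **Tray candidates:** (229,163), and the domed one at (110,83).

I'll check these in a close crop.

```bash
cat > h.py <<'E'
import numpy as np,cv2,pickle
def pt(s,u,v,z=None):
    W=s["world_from_camera"];d=np.array([(u-s["cx"])/s["fx"],-(v-s["cy"])/s["fy"],-1.])
    if z is None: return W[:3,:3]@(d*s["z_map"][int(round(v)),int(round(u))])+W[:3,3]
    D=W[:3,:3]@d; return W[:3,3]+D*(z-W[2,3])/D[2]
def crop(s,r0,r1,c0,c1,k,name):
    cv2.imwrite(name,cv2.resize(cv2.cvtColor(s["pixels"][r0:r1,c0:c1],cv2.COLOR_RGB2BGR),None,fx=k,fy=k,interpolation=cv2.INTER_CUBIC))
E
python3 - <<'E'
from h import *
S=pickle.load(open("s0.pkl","rb"));t=S["top"]
crop(t,100,280,130,390,3,"pics/topc.png")
for n,u,v in [("long",271,222),("short",324,213),("stand",290,170),("tray",229,163),("disc",345,163),("jar",283,127),("oil",166,228),("tin",221,220),("tin2",147,259),("orange",170,269),("ring",372,228),("green",317,119),("tube",300,40),("tube2",200,60),("lens",130,120),("lensrim",190,100),("rail",250,10),("spool",358,87)]:
    print(n,np.round(pt(t,u,v),3))
E
```

```text
long [ 0.469 -0.023  0.016]
short [ 0.489 -0.152  0.02 ]
stand [ 0.599 -0.073  0.009]
tray [0.62  0.08  0.005]
disc [ 0.614 -0.21   0.015]
jar [ 0.702 -0.056  0.038]
oil [0.459 0.236 0.007]
tin [0.475 0.099 0.026]
tin2 [0.385 0.276 0.022]
orange [0.361 0.22  0.026]
ring [ 0.452 -0.272  0.001]
green [ 0.719 -0.139  0.044]
tube [ 0.764 -0.066  0.315]
tube2 [0.745 0.111 0.287]
lens [0.558 0.156 0.501]
lensrim [0.58  0.088 0.502]
rail [0.966 0.021 0.11 ]
spool [ 0.826 -0.262 -0.014]
```

View pics/topc.png

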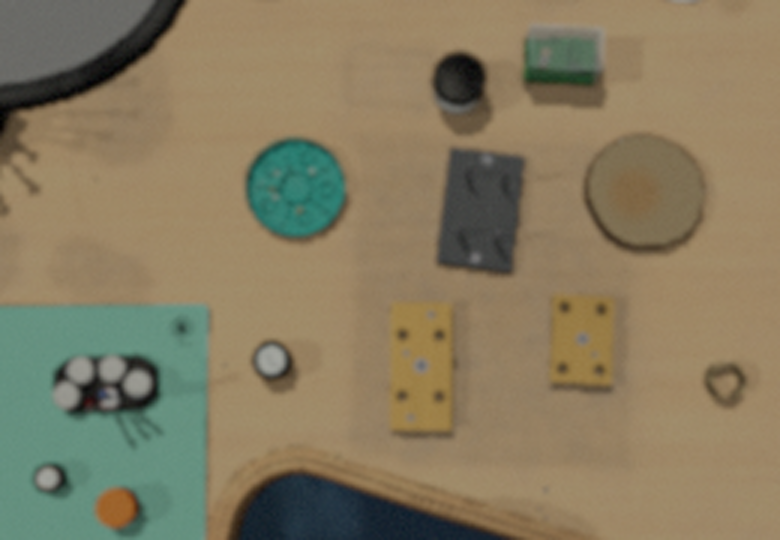

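```bash
cat >> h.py <<'E'
from scipy.spatial.transform import Rotation as R
def go(st,xyz,yaw=None):
    """mm/deg increments for TCP to reach world xyz; yaw=desired world angle (deg, mod 180) of tool y"""
    r=R.from_quat(st["ee_rot"]);d=r.inv().apply(np.array(xyz)-st["eef_pos"])*1000
    y=r.apply([0,1,0]);cur=np.degrees(np.arctan2(y[1],y[0]))
    t=0 if yaw is None else -((yaw-cur+90)%180-90)
    return np.round(d,1),round(t,1),round(cur,1)
def rect(s,m,z,lo,hi):
    """masked blobs -> centre, short/long side, long-axis angle at height z"""
    out=[]
    for c in cv2.findContours(m.astype(np.uint8),cv2.RETR_EXTERNAL,cv2.CHAIN_APPROX_NONE)[0]:
        if lo<cv2.contourArea(c)<hi:
            P=np.array([pt(s,u,v,z)[:2] for u,v in c[:,0]]);
            (cx,cy),(w,h),a=cv2.minAreaRect((P*1000).astype(np.float32))
            if w<h: a,w,h=a+90,h,w
            out.append((np.round([cx,cy,w,h,(a+90)%180-90],1),c[:,0].mean(0).round()))
    return out
E
python3 - <<'E'
from h import *
from rig import arm
S=pickle.load(open("s0.pkl","rb"));t=S["top"]
H=cv2.cvtColor(t["pixels"],cv2.COLOR_RGB2HSV);h,s,v=[H[...,i].astype(int) for i in range(3)]
for p in [(271,210),(372,222),(221,220),(345,163),(290,170),(229,155),(250,190)]: print(p,H[p[1],p[0]])
box=np.zeros(h.shape,bool);box[140:260,205:400]=1
print("plates");[print(*o) for o in rect(t,box&(h>15)&(h<30)&(s>130)&(v>100),.015,200,3000)]
print("teal");[print(*o) for o in rect(t,box&(h>75)&(h<100)&(s>100),.010,300,3000)]
print("dark");[print(*o) for o in rect(t,box&(v<85),.01,80,3000)]
st=arm.sense();print(go(st,[.47,-.022,.2],90),go(st,[.32,.2,.25],90))
E
```

```text
(271, 210) [ 20 134 158]
(372, 222) [ 18  97 100]
(221, 220) [ 42   8 159]
(345, 163) [ 18 118 125]
(290, 170) [60  7 69]
(229, 155) [ 85 158 126]
(250, 190) [ 18  88 151]
plates
[469.8 -21.4  97.8  46.5  -0.9] [270. 220.]
[ 489.8 -151.6   69.4   46.4   -2.5] [324. 213.]
teal
[621.5  82.1  79.8  78.   17.9] [228. 162.]
dark
[599.1 -73.3  98.6  61.4  -8.3] [290. 170.]
(array([-440.8, -359.7,   -7.4]), np.float64(-23.2), np.float64(66.8)) (array([-215.4, -214.8,  -57.5]), np.float64(-23.2), np.float64(66.8))
```

Request:
{"name": "drive_tool", "arguments": {"increments": [-40,-33,-3,-2,-80,-66,-6,-5,-120,-100,-9,-8,-160,-133,-12,-11,-200,-166,-12,-14,-240,-200,-12,-17,-280,-232,-12,-20,-320,-265,-12,-22,-360,-297,-12,-23,-400,-330,-10,-23.2], "jaw": -0.5}}

```text
clock: 1.1
eef_pos: [0.4362, 0.0365, 0.2034]
ee_rot: [-0.0, 1.0, 0.0, 0.0]
force: [1.8, 1.5, 0.0]
gripper_width: 0.75
finger_force: 0.0
```

```bash
python3 - <<'E'
from h import *
from rig import arm
st=arm.sense();print(st["eef_pos"],go(st,[.47,-.022,.2],89.1))
E
```

```text
[0.43623892 0.03649006 0.20341096] (array([-33.7, -58.5,   3.4]), np.float64(0.9), np.float64(90.0))
```

Request:
{"name": "drive_tool", "arguments": {"increments": [-10,-20,0,0,-20,-40,0,0.5,-34,-58,0,0.9,-34,-58,0,0.9,-34,-58,0,0.9,-34,-58,0,0.9,-34,-58,0,0.9,-34,-58,0,0.9,-34,-58,0,0.9,-34,-58,0,0.9]}}

```text
clock: 2.1
eef_pos: [0.4697, -0.0192, 0.2034]
ee_rot: [0.008, 1.0, 0.0, 0.0]
force: [-0.6, -0.3, -0.3]
gripper_width: 0.747
finger_force: 0.0
```

```bash
python3 - <<'E'
from h import *
from rig import arm
s=arm.snapshot("wrist");pickle.dump(s,open("w1.pkl","wb"));crop(s,0,384,0,512,1,"pics/w1.png")
st=arm.sense();print(st["eef_pos"],np.round(s["world_from_camera"],3),s["fx"])
E
```

```text
[ 0.46968725 -0.01930646  0.20343473] [[ 0.016 -0.956 -0.294  0.39 ]
 [ 1.     0.015  0.006 -0.017]
 [-0.001 -0.294  0.956  0.395]
 [ 0.     0.     0.     1.   ]] 327.18862914359
```

View pics/w1.png

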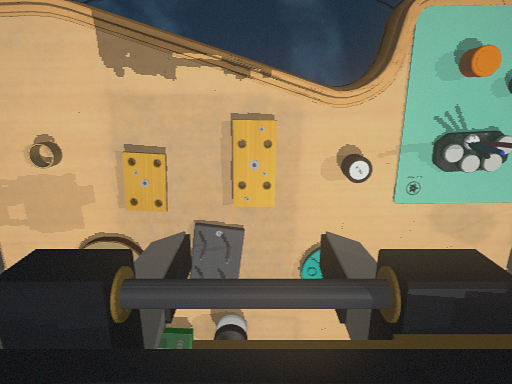

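The wrist view shows the long plate at (254,160), the short plate at (145,181), the brass ring at (45,153), the larger black tin at (356,168) and the stand at (215,250). I'll measure the plates here.

```bash
cat >> h.py <<'E'
def plates(s,z=.015,lo=300,hi=60000):
    H=cv2.cvtColor(s["pixels"],cv2.COLOR_RGB2HSV);h,S,v=[H[...,i].astype(int) for i in range(3)]
    m=((h>17)&(h<32)&(S>150)&(v>100)).astype(np.uint8)
    return rect(s,cv2.morphologyEx(m,cv2.MORPH_OPEN,np.ones((3,3))),z,lo,hi)
E
python3 - <<'E'
from h import *
s=pickle.load(open("w1.pkl","rb"))
H=cv2.cvtColor(s["pixels"],cv2.COLOR_RGB2HSV)
for p in [(250,130),(145,170),(100,100),(45,140),(36,160),(356,165),(220,260)]: print(p,H[p[1],p[0]],np.round(pt(s,*p),3))
[print(*o) for o in plates(s)]
E
```

```text
(250, 130) [ 20 168 213] [ 0.43  -0.024  0.014]
(145, 170) [ 20 168 210] [ 0.474 -0.15   0.016]
(100, 100) [ 17 108 212] [ 0.394 -0.198 -0.   ]
(45, 140) [ 17 106 139] [ 0.439 -0.271 -0.001]
(36, 160) [ 19 106  91] [ 0.461 -0.279  0.012]
(356, 165) [ 36   6 220] [0.47  0.097 0.025]
(220, 260) [90  3 97] [ 0.599 -0.067  0.008]
[ 489.6 -151.8   72.3   49.9   -4.2] [145. 181.]
[470.1 -20.6 103.6  49.3  -1.5] [254. 162.]
```

Request:
{"name": "drive_tool", "arguments": {"increments": [0,-1,30,0.6,0,-1.3,65,0.6,0,-1.3,100,0.6,0,-1.3,130,0.6,0,-1.3,155,0.6,0,-1.3,175,0.6,0,-1.3,188,0.6,0,-1.3,195,0.6,0,-1.3,198,0.6,0,-1.3,198,0.6]}}

```text
clock: 3.15
eef_pos: [0.4699, -0.0208, 0.0055]
ee_rot: [0.013, 1.0, 0.0, 0.0]
force: [0.0, -1.2, 0.3]
gripper_width: 0.751
finger_force: 0.0
```

Request:
{"name": "drive_tool", "arguments": {"increments": [0,0,0,0,0,0,0,0,0,0,0,0,0,0,0,0,0,0,0,0,0,0,0,0,0,0,0,0,0,0,0,0,0,0,0,0,0,0,0,0], "jaw": 0.2}}

```text
clock: 4.15
eef_pos: [0.4697, -0.0208, 0.0053]
ee_rot: [0.013, 1.0, 0.0, 0.0]
force: [-0.4, 0.5, -0.4]
gripper_width: 0.4
finger_force: 0.0
```

```bash
python3 - <<'E'
from h import *
from rig import arm
s=arm.snapshot("wrist");pickle.dump(s,open("w2.pkl","wb"));crop(s,0,384,0,512,1,"pics/w2.png")
st=arm.sense();print(st)
E
```

```text
{'clock': 4.2, 'q': array([-2.07455629e-01,  4.96135457e-01,  1.90115481e+00,  1.49783307e-04,
        7.44239929e-01, -1.75227561e+00]), 'qvel': array([-4.75789270e-04, -1.45557565e-04, -2.08298821e-03,  5.68646631e-06,
        4.44723529e-04,  8.01374304e-04]), 'tau': array([ 1.19396795e-03, -4.20375752e+01, -1.55442864e+01, -3.43708321e-02,
        7.39836926e-02, -2.73861531e-05]), 'eef_pos': array([ 0.46974404, -0.02076302,  0.00536517]), 'ee_rot': array([1.30428921e-02, 9.99914936e-01, 4.37431460e-05, 4.04445718e-05]), 'force': array([ 0.00777746,  0.50977433, -0.85784326]), 'ft_torque': array([ 0.03377853, -0.01890884, -0.01550025]), 'finger_force': 0.0, 'gripper_width': 0.3995610448695734}
```

View pics/w2.png

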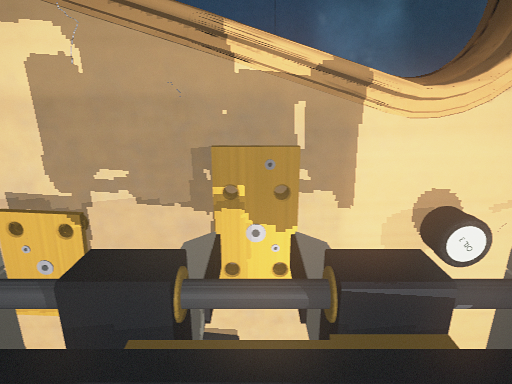

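The long plate (210–298, 146–280) lies between the fingers, with small gaps still showing. The opening isn't linear in jaw, so I'll close further.

Request:
{"name": "drive_tool", "arguments": {"increments": [0,0,0,0,0,0,0,0,0,0,0,0,0,0,0,0,0,0,0,0,0,0,0,0,0,0,0,0,0,0,0,0,0,0,0,0,0,0,0,0], "jaw": 1}}

```text
clock: 5.2
eef_pos: [0.4697, -0.0207, 0.0054]
ee_rot: [0.013, 1.0, 0.0, 0.0]
force: [-0.2, 0.7, -0.6]
gripper_width: 0.003
finger_force: 0.0
```

```bash
python3 - <<'E'
from h import *
from rig import arm
s=arm.snapshot("wrist");pickle.dump(s,open("w3.pkl","wb"));a=s["pixels"]
t=arm.snapshot("side");pickle.dump(t,open("sd3.pkl","wb"));b=cv2.resize(t["pixels"][140:240,230:370],None,fx=3,fy=3)
o=np.zeros((384,512+420,3),np.uint8);o[:,:512]=a;o[:300,512:]=b
cv2.imwrite("pics/w3.png",cv2.resize(cv2.cvtColor(o,cv2.COLOR_RGB2BGR),(800,330)))
print(arm.sense()["eef_pos"])
[print(*o) for o in plates(s)]
E
```

```text
[ 0.46973611 -0.02076784  0.00536899]
[ 523.4 -153.4   49.3    5.4   88.5] [ 54. 312.]
[ 476.3 -149.8   52.    45.2   85.9] [ 44. 245.]
[449.2 -19.6  62.5  49.4  -1.5] [256. 195.]
```

View pics/w3.png

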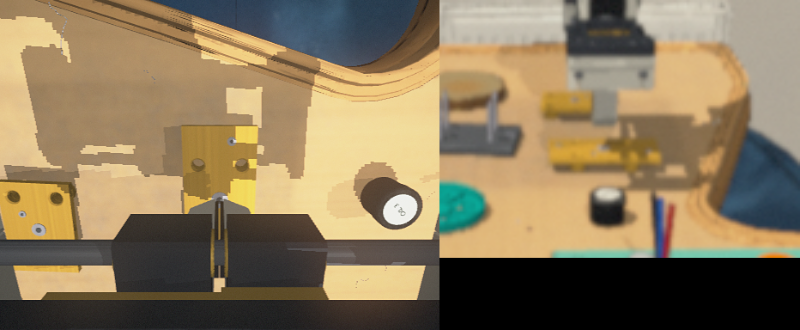

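The fingers shut above the plate with no contact, so the real tips are higher than the TCP reading suggests. I'll measure their height from the side camera's depth.

```bash
python3 - <<'E'
from h import *
t=pickle.load(open("sd3.pkl","rb"))
for v in range(166,206,2): print(v,[list(np.round(pt(t,u,v)*1000).astype(int)) for u in (288,294,300)],t["pixels"][v,294])
E
```

```text
166 [[np.int64(492), np.int64(66), np.int64(125)], [np.int64(479), np.int64(68), np.int64(125)], [np.int64(466), np.int64(66), np.int64(124)]] [154 152 138]
168 [[np.int64(491), np.int64(62), np.int64(119)], [np.int64(479), np.int64(66), np.int64(120)], [np.int64(466), np.int64(66), np.int64(120)]] [160 155 142]
170 [[np.int64(491), np.int64(62), np.int64(114)], [np.int64(478), np.int64(65), np.int64(115)], [np.int64(466), np.int64(67), np.int64(116)]] [169 163 149]
172 [[np.int64(491), np.int64(64), np.int64(110)], [np.int64(478), np.int64(62), np.int64(110)], [np.int64(465), np.int64(66), np.int64(111)]] [167 164 149]
174 [[np.int64(491), np.int64(67), np.int64(107)], [np.int64(478), np.int64(64), np.int64(106)], [np.int64(465), np.int64(66), np.int64(106)]] [158 153 140]
176 [[np.int64(475), np.int64(-171), np.int64(14)], [np.int64(472), np.int64(-4), np.int64(76)], [np.int64(438), np.int64(-205), np.int64(1)]] [142 139 127]
178 [[np.int64(476), np.int64(-149), np.int64(16)], [np.int64(472), np.int64(-2), np.int64(71)], [np.int64(440), np.int64(-188), np.int64(1)]] [142 139 127]
1
[... 1325 characters left out ...]
nt64(-24), np.int64(16)], [np.int64(455), np.int64(-27), np.int64(14)]] [123 104  82]
198 [[np.int64(485), np.int64(-16), np.int64(14)], [np.int64(471), np.int64(-13), np.int64(15)], [np.int64(456), np.int64(-15), np.int64(15)]] [177 146  99]
200 [[np.int64(486), np.int64(-3), np.int64(15)], [np.int64(472), np.int64(0), np.int64(16)], [np.int64(457), np.int64(-2), np.int64(15)]] [214 164  62]
202 [[np.int64(486), np.int64(4), np.int64(13)], [np.int64(472), np.int64(3), np.int64(12)], [np.int64(458), np.int64(7), np.int64(13)]] [184 140  53]
204 [[np.int64(485), np.int64(-12), np.int64(0)], [np.int64(470), np.int64(-11), np.int64(0)], [np.int64(456), np.int64(-10), np.int64(0)]] [120  96  63]
```

The real fingertips sit at about z = 38 mm while eef z reads 5 mm. The gripper body is offset the same way, so the tips are about 33 mm above the reported TCP. I'll open, lower partway and re-measure.

Request:
{"name": "drive_tool", "arguments": {"increments": [0,0,0,0,0,0,0,0,0,0,0,0,0,0,0,0,0,0,0,0,0,0,6,0,0,0,14,0,0,0,20,0,0,0,24,0,0,0,24,0], "jaw": -0.5}}

```text
clock: 6.3
eef_pos: [0.4692, -0.0207, -0.0194]
ee_rot: [0.013, 1.0, 0.0, -0.001]
force: [0.7, -0.9, -0.7]
gripper_width: 0.743
finger_force: 0.0
```

```bash
python3 - <<'E'
from h import *
from rig import arm
t=arm.snapshot("side");print(arm.sense()["eef_pos"])
for v in range(190,222,1): print(v,[tuple(np.round(pt(t,u,v)*1000).astype(int).tolist()) for u in (290,294)],t["pixels"][v,294])
E
```

```text
[ 0.46945157 -0.02066616 -0.01907898]
190 [(484, 26, 52), (475, 30, 54)] [143 139 127]
191 [(483, 24, 49), (475, 32, 52)] [143 138 127]
192 [(484, 28, 48), (475, 33, 50)] [146 142 131]
193 [(483, 27, 45), (475, 33, 48)] [157 152 140]
194 [(484, 30, 44), (475, 31, 44)] [163 158 146]
195 [(484, 30, 42), (475, 32, 42)] [167 162 149]
196 [(483, 27, 38), (474, 29, 39)] [166 161 148]
197 [(484, 30, 36), (474, 32, 37)] [165 161 147]
198 [(484, 31, 34), (551, 932, 423)] [165 160 147]
199 [(483, 26, 30), (474, 33, 33)] [165 160 147]
200 [(483, 30, 29), (474, 30, 29)] [160 156 144]
201 [(551, 932, 423), (474, 27, 25)] [138 135 124]
202 [(483, 19, 19), (473, 20, 20)] [115 113 102]
203 [(482, 18, 16), (473, 20, 17)] [110 105  93]
204 [(480, -9, 1), (470, -12, 0)] [106  94  78]
205 [(481, -5, 1), (471, -8, -1)] [104  85  67]
206 [(481, 3, 1), (471, -2, -1)] [121 100  73]
207 [(481, 7, 0), (472, 6, 0)] [157 128  94]
208 [(482, 12, 0), (472, 12, 0)] [156 128  92]
209 [(482, 17, 0), (473, 20, 1)] [156 127  92]
210 [(483, 23, 0), (473, 22, 0)] [180 146 104]
211 [(483, 28, 0), (473, 28, 0)] [193 157 112]
212 [(483, 32, -1), (479, 89, 26)] [181 156 127]
213 [(488, 91, 25), (479, 94, 26)] [203 192 173]
214 [(488, 96, 24), (480, 100, 26)] [215 209 191]
215 [(488, 103, 25), (480, 102, 25)] [214 209 190]
216 [(489, 107, 25), (480, 110, 26)] [213 206 189]
217 [(489, 110, 24), (480, 111, 24)] [166 161 148]
218 [(489, 110, 22), (481, 117, 25)] [100  98  91]
219 [(489, 113, 21), (481, 113, 21)] [56 56 52]
220 [(489, 113, 18), (480, 113, 18)] [35 36 37]
221 [(489, 111, 15), (481, 117, 18)] [22 23 24]
```

Request:
{"name": "drive_tool", "arguments": {"increments": [0,0,4,0,0,0,8,0,0,0,10,0,0,0,10,0,0,0,10,0,0,0,10,0,0,0,10,0,0,0,10,0,0,0,10,0,0,0,10,0], "jaw": 1}}

```text
clock: 7.35
eef_pos: [0.4697, -0.0208, -0.0287]
ee_rot: [0.013, 1.0, 0.0, 0.0]
force: [-0.7, 0.1, -1.7]
gripper_width: 0.532
finger_force: 30.0
```

Gripped (30 N, 0.53 opening). I'll lift it and meanwhile refine the stand's pose from the first pictures.

Request:
{"name": "drive_tool", "arguments": {"increments": [0,0,-5,0,0,0,-15,0,0,0,-35,0,0,0,-55,0,0,0,-75,0,0,0,-95,0,0,0,-110,0,0,0,-120,0,0,0,-120,0,0,0,-120,0]}}

```text
clock: 8.35
eef_pos: [0.4694, -0.0207, 0.0912]
ee_rot: [0.013, 1.0, 0.0, -0.0]
force: [-0.5, -0.5, -2.0]
gripper_width: 0.535
finger_force: 30.0
```

```bash
python3 - <<'E'
from h import *
from rig import arm
S=pickle.load(open("s0.pkl","rb"))
w=pickle.load(open("w1.pkl","rb"))
for n,s in (("top",S["top"]),("side",S["side"]),("w1",w)):
    Z=s["z_map"];v,u=np.nonzero(Z>0);W=s["world_from_camera"];z=Z[v,u]
    P=np.c_[(u-s["cx"])/s["fx"]*z,-(v-s["cy"])/s["fy"]*z,-z]@W[:3,:3].T+W[:3,3]
    k=(abs(P[:,0]-.599)<.06)&(abs(P[:,1]+.073)<.045)&(P[:,2]>.022)&(P[:,2]<.06)
    Q=P[k]*1000;print(n,k.sum())
    if k.sum()<4: continue
    b=np.array([[np.cos(np.radians(-8.3)),np.sin(np.radians(-8.3))],[-np.sin(np.radians(-8.3)),np.cos(np.radians(-8.3))]])
    L=(Q[:,:2]-[599.1,-73.3])@b.T
    for sx in(-1,1):
        for sy in(-1,1):
            m=(L[:,0]*sx>8)&(L[:,1]*sy>0)
            if m.sum(): print(sx,sy,m.sum(),np.median(L[m],0).round(1),Q[m,2].min().round(),Q[m,2].max().round())
# dark base in side view
t=S["side"];H=cv2.cvtColor(t["pixels"],cv2.COLOR_RGB2HSV);m=(H[...,2]<100);m[:180]=0;m[205:]=0;m[:,:210]=0;m[:,275:]=0
m=cv2.morphologyEx(m.astype(np.uint8),cv2.MORPH_CLOSE,np.ones((3,3)))
[print(*o) for o in rect(t,m,.01,80,5000)]
crop(t,150,220,190,330,5,"pics/sidec.png")
crop(S["top"],140,200,260,330,8,"pics/x.png")
sd=arm.snapshot("side");print(arm.sense()["eef_pos"]);[print(*o) for o in plates(arm.snapshot("wrist"),.015+.120,300)]
E
```

```text
top 28
-1 -1 8 [-23.3 -12.3] 28.0 51.0
-1 1 6 [-23.6  18. ] 30.0 51.0
1 -1 6 [ 26.1 -12.1] 30.0 50.0
1 1 8 [26.2 17.6] 22.0 51.0
side 78
-1 -1 18 [-21.6 -12.1] 24.0 51.0
-1 1 21 [-21.6  17.5] 22.0 52.0
1 -1 18 [ 28.6 -13.3] 23.0 50.0
1 1 21 [28.6 18. ] 23.0 52.0
w1 98
-1 -1 50 [-25.  -13.5] 24.0 51.0
-1 1 48 [-25.   16.2] 23.0 52.0
[600.5 -59.1  97.9  69.   -8.5] [241. 194.]
[ 0.46917962 -0.02064102  0.09081647]
[507.8 -21.3  49.2  19.1  88.5] [255. 324.]
[443.3 -91.4  36.6  27.8  -4.5] [105. 216.]
[448.4 -19.8  62.5  49.2  -1.5] [254. 217.]
```

View pics/sidec.png

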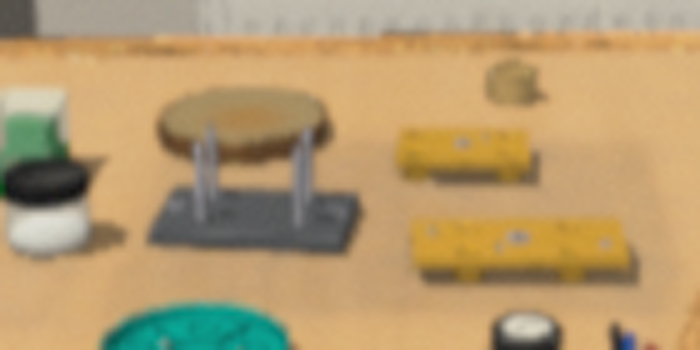

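The four posts show at about x ≈ 595–605 and 690–715 px, divided by 5, in the crop; the three views disagree by 1–2 mm on their centre. I'll move to a hover beside the stand for one close wrist look before fitting.

Request:
{"name": "drive_tool", "arguments": {"increments": [-10,5,0,0,-30,14,0,1,-55,25,0,3,-80,37,0,5,-105,48,0,6,-120,55,0,6.9,-129,59,0,6.9,-129,59,0,6.9,-129,59,0,6.9,-129,59,0,6.9]}}

```text
clock: 9.45
eef_pos: [0.5994, 0.0345, 0.0912]
ee_rot: [0.073, 0.997, -0.0, -0.0]
force: [0.4, 0.3, -1.8]
gripper_width: 0.536
finger_force: 30.0
```

```bash
python3 - <<'E'
from h import *
from rig import arm
s=arm.snapshot("wrist");pickle.dump(s,open("w4.pkl","wb"));crop(s,60,360,0,400,2,"pics/w4.png")
st=arm.sense();print(st["eef_pos"],R.from_quat(st["ee_rot"]).apply([0,1,0]))
[print(*o) for o in plates(s,.135)]
E
```

```text
[0.59954023 0.03453438 0.09141532] [ 1.46288833e-01  9.89241919e-01 -5.86662876e-05]
[637.9  29.3  49.3  19.2  81.6] [255. 324.]
[579.   37.9  62.7  49.3  -8.4] [265. 217.]
[506.2 -52.8  42.8  18.8 -21.4] [17. 93.]
```

View pics/w4.png

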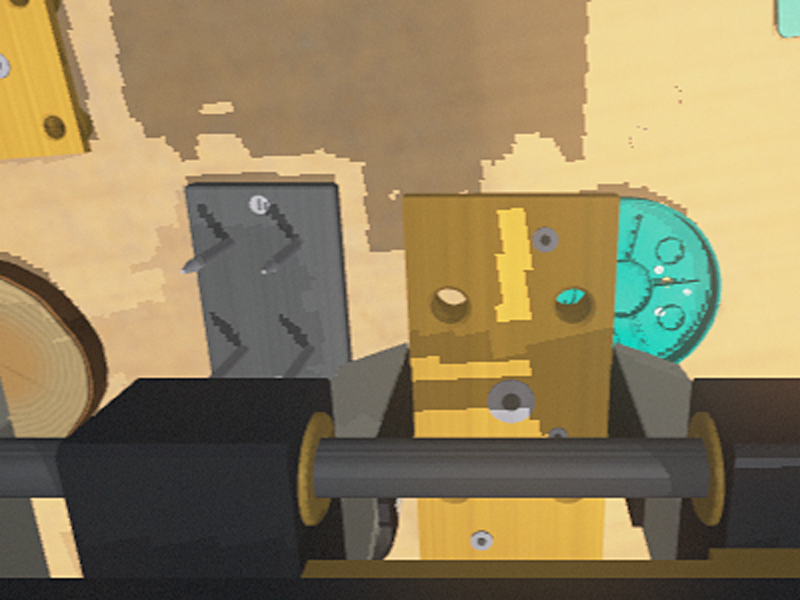

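The crop shows the front post tips at crop (185,270) and (265,272). Post feet are at about (232,242), (298,245), (245,350) and (312,348), and the held plate's near holes are at (452,305) and (574,305).

```bash
python3 - <<'E'
from h import *
s=pickle.load(open("w4.pkl","rb"))
f=lambda a,b,z:pt(s,a/2,60+b/2,z)[:2]*1000
tip=[f(187,269,.050),f(266,271,.050)];foot=[f(232,242,.010),f(298,245,.010),f(245,350,.01),f(312,348,.01)]
print("tips",np.round(tip,1));print("feet",np.round(foot,1),np.mean(foot,0))
h=np.array([f(450,305,.135),f(573,305,.135)]);print("holes",h.round(1),"tcp-rel mid",h.mean(0)-[599.5,34.5])
Z=s["z_map"];v,u=np.nonzero(Z>0);W=s["world_from_camera"];z=Z[v,u]
P=(np.c_[(u-s["cx"])/s["fx"]*z,-(v-s["cy"])/s["fy"]*z,-z]@W[:3,:3].T+W[:3,3])*1000
k=(abs(P[:,0]-600)<60)&(abs(P[:,1]+73)<45)&(P[:,2]>16)&(P[:,2]<60)
c=np.radians(-8.3);b=np.array([[np.cos(c),np.sin(c)],[-np.sin(c),np.cos(c)]]);L=(P[k,:2]-[599.1,-73.3])@b.T;q=P[k,2]
for sy in(-1,1):
  for a,e in((16,30),(30,44),(44,60)):
    m=(L[:,1]*sy>-2)&(q>a)&(q<=e); print(sy,a,m.sum(),np.median(L[m],0).round(1),L[m].mean(0).round(1))
# base edges
H=cv2.cvtColor(s["pixels"],cv2.COLOR_RGB2HSV)
k=(abs(P[:,2]-10)<3)&(H[v,u,1]<60)&(H[v,u,2]<140)&(abs(P[:,0]-600)<70)&(abs(P[:,1]+73)<50)
L=(P[k,:2]-[599.1,-73.3])@b.T; print(k.sum(),np.percentile(L,[0.5,2,98,99.5],axis=0).round(1))
E
```

```text
tips [[573.9 -82.8]
 [579.  -53.9]]
feet [[574.  -82.4]
 [579.5 -54.6]
 [624.  -90.3]
 [627.5 -60. ]] [601.27559778 -71.83403401]
holes [[572.6  24.4]
 [576.9  53.7]] tcp-rel mid [-24.75232891   4.55018778]
-1 16 106 [  1.4 -12.1] [  0.6 -12.4]
-1 30 107 [-22.8 -12.3] [ -3.5 -12.6]
-1 44 40 [-23.9 -12.9] [-23.8 -13. ]
1 16 95 [23.9 17.6] [ 1.7 17.3]
1 30 96 [-22.8  17.6] [-2.8 17.3]
1 44 36 [-23.8  16.8] [-23.8  16.8]
6435 [[-48.2 -29.9]
 [-47.4 -28.8]
 [ 38.   32.3]
 [ 40.1  33. ]]
```

Request:
{"name": "drive_tool", "arguments": {"increments": [-3,-15,0,0,-6,-35,0,0,-10,-60,0,0,-14,-85,0,0,-16,-100,0,0,-17.3,-105.5,0,0,-17.3,-105.5,15,0,-17.3,-105.5,35,0,-17.3,-105.5,52,0,-17.3,-105.5,55,0]}}

```text
clock: 10.5
eef_pos: [0.6003, -0.0712, 0.0343]
ee_rot: [0.073, 0.997, 0.001, -0.002]
force: [0.2, -0.4, -3.1]
gripper_width: 0.538
finger_force: 30.0
```

```bash
python3 - <<'E'
from h import *
from rig import arm
s=arm.snapshot("wrist");t=arm.snapshot("side");pickle.dump((s,t),open("w5.pkl","wb"))
o=np.zeros((400,800,3),np.uint8);o[:400,:400]=cv2.resize(s["pixels"][170:270,200:300],(400,400));o[:,400:]=cv2.resize(t["pixels"][140:210,205:275],(400,400),interpolation=cv2.INTER_CUBIC)
cv2.imwrite("pics/w5.png",o[...,::-1])
st=arm.sense();print(st["eef_pos"],go(st,[.6012,-.0724,.0364],81.7))
E
```

```text
[ 0.60169915 -0.07154926  0.03614464] (array([ 0.4, -0.9, -0.3]), np.float64(-0.1), np.float64(81.6))
```

View pics/w5.png

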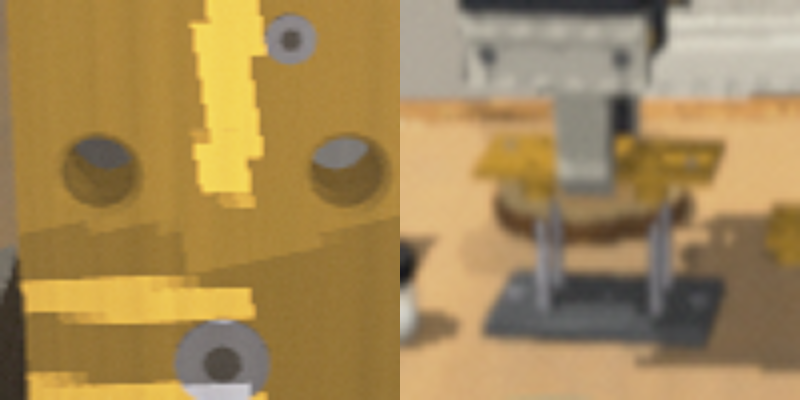

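The holes (crop (100,170) and (348,170)) show the dark base below, and in the side view the feet line up with the posts. I'll correct 0.9 mm in y and lower slowly, watching the force.

Request:
{"name": "drive_tool", "arguments": {"increments": [0.2,-0.8,0,0,0.2,-0.8,3,0,0.2,-0.8,7,0,0.2,-0.8,10,0,0.2,-0.8,12,0,0.2,-0.8,14,0,0.2,-0.8,16,0,0.2,-0.8,18,0,0.2,-0.8,20,0,0.2,-0.8,20,0]}}

```text
clock: 11.6
eef_pos: [0.6014, -0.0727, 0.016]
ee_rot: [0.073, 0.997, 0.0, -0.0]
force: [-0.3, 1.5, -1.2]
gripper_width: 0.534
finger_force: 30.0
```

Request:
{"name": "drive_tool", "arguments": {"increments": [0,0,3,0,0,0,6,0,0,0,10,0,0,0,14,0,0,0,18,0,0,0,22,0,0,0,26,0,0,0,29,0,0,0,31,0,0,0,31,0]}}

```text
clock: 12.6
eef_pos: [0.6014, -0.0727, -0.015]
ee_rot: [0.073, 0.997, 0.0, -0.0]
force: [-1.0, 0.4, -2.2]
gripper_width: 0.542
finger_force: 30.0
```

Request:
{"name": "drive_tool", "arguments": {"increments": [0,0,1,0,0,0,2,0,0,0,3,0,0,0,3.5,0,0,0,3.5,0,0,0,3.5,0,0,0,3.5,0,0,0,3.5,0,0,0,3.5,0,0,0,3.5,0]}}

```text
clock: 13.6
eef_pos: [0.6017, -0.0728, -0.0181]
ee_rot: [0.073, 0.997, 0.0, 0.0]
force: [0.0, 0.7, -1.7]
gripper_width: 0.534
finger_force: 30.0
```

Request:
{"name": "drive_tool", "arguments": {"increments": [0,0,0,0,0,0,0,0,0,0,0,0,0,0,0,0,0,0,0,0,0,0,-10,0,0,0,-30,0,0,0,-65,0,0,0,-100,0,0,0,-130,0], "jaw": -0.4}}

```text
clock: 14.6
eef_pos: [0.602, -0.0729, 0.1146]
ee_rot: [0.073, 0.997, -0.0, 0.001]
force: [-0.0, -0.4, 0.5]
gripper_width: 0.698
finger_force: 0.0
```

```bash
python3 - <<'E'
from h import *
from rig import arm
t=arm.snapshot("side");pickle.dump(t,open("sd6.pkl","wb"))
print(sorted(plates(t,.025),key=lambda o:o[1][0]))
for u in (230,235,240,245,250,255): print(u,[np.round(pt(t,u,v)*1000).astype(int).tolist() for v in (186,189,191)])
w=arm.snapshot("wrist");pickle.dump(w,open("w6.pkl","wb"))
st=arm.sense();print(st["eef_pos"],go(st,[.4896,-.1515,.0],85.8))
print([*plates(w,.025)],[*plates(w,.015)])
E
```

```text
[]
230 [[628, -60, 30], [628, -55, 24], [628, -54, 19]]
235 [[617, -73, 25], [616, -52, 25], [616, -48, 21]]
240 [[604, -69, 26], [603, -50, 26], [603, -47, 21]]
245 [[591, -76, 23], [591, -51, 25], [591, -48, 21]]
250 [[578, -56, 31], [578, -55, 24], [578, -46, 22]]
255 [[566, -74, 24], [565, -52, 25], [565, -44, 22]]
[ 0.60452648 -0.07347724  0.11765034] (array([103.5, -93.8, 116.7]), np.float64(-4.2), np.float64(81.6))
[(array([602.3, -72.8, 103. ,  49.5,  -8.4]), array([255., 178.])), (array([ 491.9, -148.6,   68.6,   48.5,   -4.2]), array([143.,  63.]))] [(array([605. , -73.2, 106.6,  51.2,  -8.4]), array([255., 178.])), (array([ 490.8, -151.7,   71. ,   50.2,   -4.2]), array([143.,  63.]))]
```

Long plate is seated: slab top reads z = 25 mm. Next is the short plate at (489.6, −151.6), angle −4.2°.

Request:
{"name": "drive_tool", "arguments": {"increments": [10,-10,0,0,25,-24,0,-1,45,-42,0,-2,65,-61,0,-3,85,-80,10,-4,99.4,-94.3,30,-4.2,99.4,-94.3,60,-4.2,99.4,-94.3,85,-4.2,99.4,-94.3,100,-4.2,99.4,-94.3,100,-4.2]}}

```text
clock: 15.7
eef_pos: [0.4877, -0.1508, 0.0099]
ee_rot: [0.037, 0.999, 0.001, -0.002]
force: [0.0, -0.5, -0.6]
gripper_width: 0.701
finger_force: 0.0
```

```bash
python3 - <<'E'
from h import *
from rig import arm
w=arm.snapshot("wrist");print([*plates(w,.015)])
st=arm.sense();print(st["eef_pos"],go(st,[.4896,-.1516,-.0285],85.8))
E
```

```text
[(array([ 487.6, -152.1,   68.3,   49.6,   -4.3]), array([252., 226.]))]
[ 0.48869364 -0.15121761  0.01113451] (array([-1. , -0.4, 39.6]), np.float64(-0.0), np.float64(85.8))
```

Request:
{"name": "drive_tool", "arguments": {"increments": [-0.5,-0.4,10,0,-0.5,-0.4,22,0,-0.5,-0.4,32,0,-0.5,-0.4,38,0,-0.5,-0.4,40.5,0,-0.5,-0.4,40.5,0,-0.5,-0.4,40.5,0,-0.5,-0.4,40.5,0,-0.5,-0.4,40.5,0,-0.5,-0.4,40.5,0]}}

```text
clock: 16.75
eef_pos: [0.4901, -0.1521, -0.0284]
ee_rot: [0.037, 0.999, -0.0, 0.0]
force: [-0.3, -0.6, -0.0]
gripper_width: 0.704
finger_force: 0.0
```

Request:
{"name": "drive_tool", "arguments": {"increments": [0,0,0,0,0,0,0,0,0,0,0,0,0,0,0,0,0,0,0,0,0,0,0,0,0,0,0,0,0,0,0,0,0,0,0,0,0,0,0,0], "jaw": 1}}

```text
clock: 17.75
eef_pos: [0.49, -0.152, -0.0286]
ee_rot: [0.037, 0.999, 0.0, 0.0]
force: [-0.8, -0.2, 2.3]
gripper_width: 0.537
finger_force: 30.0
```

Request:
{"name": "drive_tool", "arguments": {"increments": [0,0,-5,0,0,0,-15,0,0,0,-35,0,0,0,-55,0,0,0,-75,0,0,0,-95,0,0,0,-110,0,0,0,-120,0,0,0,-120,0,0,0,-120,0]}}

```text
clock: 18.75
eef_pos: [0.4897, -0.1518, 0.0911]
ee_rot: [0.037, 0.999, 0.0, -0.0]
force: [-0.1, 0.9, -2.7]
gripper_width: 0.535
finger_force: 30.0
```

```bash
python3 - <<'E'
from h import *
from rig import arm
w=arm.snapshot("wrist");pickle.dump(w,open("w7.pkl","wb"));print([*plates(w,.135)])
st=arm.sense();print(st["eef_pos"],go(st,[.6012,-.0726,.0912],81.6))
# near holes of held plate
H=cv2.cvtColor(w["pixels"],cv2.COLOR_RGB2HSV)
crop(w,150,350,160,360,3,"pics/w7.png")
E
```

```text
[(array([ 522. , -153.9,   49.1,    6.3,   85.8]), array([255., 314.])), (array([ 477.1, -150.6,   49.3,   46.5,   85.8]), array([258., 232.]))]
[ 0.4894496  -0.15176347  0.09069732] (array([-105.7,   87.1,   -0.6]), np.float64(4.2), np.float64(85.8))
```

View pics/w7.png

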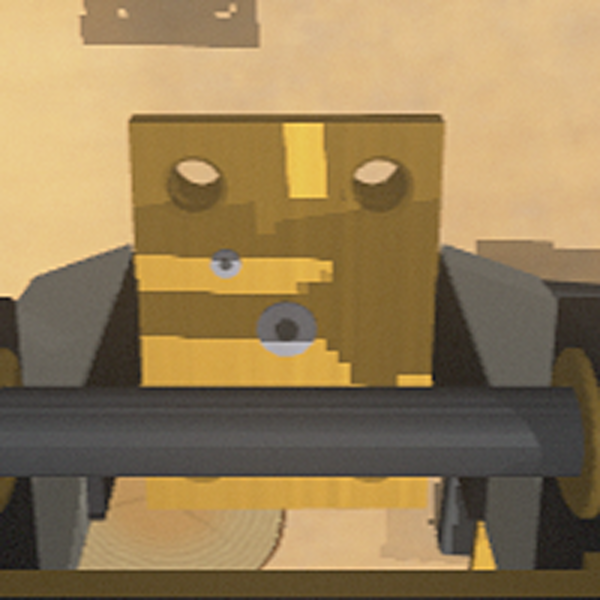

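The short plate is held, with its near holes at (225,212) and (287,212). That is within 0.5 mm of how the long plate sat, so I'll reuse the TCP pose that worked: (0.6017, −0.0728).

Request:
{"name": "drive_tool", "arguments": {"increments": [-10,8,0,0,-30,24,0,1,-50,41,0,2,-70,58,0,3,-90,74,0,4,-102,84,0,4.2,-105.6,87.1,5,4.2,-105.6,87.1,20,4.2,-105.6,87.1,40,4.2,-105.6,87.1,50,4.2]}}

```text
clock: 19.8
eef_pos: [0.6001, -0.0725, 0.0388]
ee_rot: [0.073, 0.997, 0.0, -0.002]
force: [-0.3, 0.0, -1.5]
gripper_width: 0.536
finger_force: 30.0
```

Request:
{"name": "drive_tool", "arguments": {"increments": [0,0,0,0,0,0,0,0,0,0,1,0,0,0,2,0,0,0,2,0,0,0,2,0,0,0,2,0,0,0,2,0,0,0,2,0,0,0,2,0]}}

```text
clock: 20.8
eef_pos: [0.6017, -0.0729, 0.0393]
ee_rot: [0.073, 0.997, 0.0, 0.0]
force: [0.4, 0.6, -1.8]
gripper_width: 0.534
finger_force: 30.0
```

```bash
python3 - <<'E'
from h import *
from rig import arm
st=arm.sense();print(st["eef_pos"],go(st,[.6018,-.0728,.0162],81.6))
E
```

```text
[ 0.60167608 -0.07287814  0.03934519] (array([-0.1,  0.1, 23.1]), np.float64(0.0), np.float64(81.6))
```

Request:
{"name": "drive_tool", "arguments": {"increments": [0,0,4,0,0,0,8,0,0,0,11,0,0,0,14,0,0,0,16,0,0,0,18,0,0,0,20,0,0,0,22,0,0,0,24,0,0,0,24,0]}}

```text
clock: 21.8
eef_pos: [0.6015, -0.0728, 0.0151]
ee_rot: [0.073, 0.997, 0.0, -0.0]
force: [0.7, -0.2, -1.6]
gripper_width: 0.536
finger_force: 30.0
```

Threaded without contact, so I'll continue to seated (about 19 mm more).

Request:
{"name": "drive_tool", "arguments": {"increments": [0,0,3,0,0,0,6,0,0,0,9,0,0,0,12,0,0,0,15,0,0,0,17,0,0,0,18,0,0,0,18.5,0,0,0,18.5,0,0,0,18.5,0]}}

```text
clock: 22.8
eef_pos: [0.6018, -0.0729, -0.003]
ee_rot: [0.073, 0.997, 0.0, 0.0]
force: [-0.4, -0.5, -1.4]
gripper_width: 0.541
finger_force: 30.0
```

Request:
{"name": "drive_tool", "arguments": {"increments": [0,0,0,0,0,0,0,0,0,0,0,0,0,0,0,0,0,0,0,0,0,0,-10,0,0,0,-30,0,0,0,-60,0,0,0,-80,0,0,0,-80,0], "jaw": -0.4}}

```text
clock: 23.8
eef_pos: [0.6039, -0.0734, 0.0809]
ee_rot: [0.073, 0.997, -0.001, 0.003]
force: [0.4, -0.5, 0.5]
gripper_width: 0.701
finger_force: 0.0
```

```bash
python3 - <<'E'
from h import *
from rig import arm
t=arm.snapshot("side")
for u in (235,240,245,250): print(u,[np.round(pt(t,u,v)*1000).astype(int).tolist() for v in (180,182,184,186,189)])
w=arm.snapshot("wrist");pickle.dump(w,open("w8.pkl","wb"));print([*plates(w,.04)])
H=cv2.cvtColor(w["pixels"],cv2.COLOR_RGB2HSV)
st=arm.sense();print(st["eef_pos"],go(st,[.45,-.27,.08],90))
w1=pickle.load(open("w1.pkl","rb"));Z=w1["z_map"]
# ring & tin from w1 depth
v,u=np.nonzero(Z>0);z=Z[v,u];W=w1["world_from_camera"]
P=(np.c_[(u-w1["cx"])/w1["fx"]*z,-(v-w1["cy"])/w1["fy"]*z,-z]@W[:3,:3].T+W[:3,3])*1000
for n,c,lo in (("ring",(452,-272),15),("tin",(475,98),21)):
    k=(np.hypot(P[:,0]-c[0],P[:,1]-c[1])<40)&(P[:,2]>lo)&(P[:,2]<40)
    print(n,k.sum(),cv2.minEnclosingCircle(P[k][:,:2].astype(np.float32)),P[k].mean(0))
E
```

```text
235 [[616, -75, 40], [616, -66, 38], [615, -52, 38], [617, -74, 25], [616, -53, 25]]
240 [[603, -73, 41], [603, -61, 40], [602, -49, 40], [604, -70, 26], [603, -53, 25]]
245 [[591, -79, 39], [590, -60, 41], [590, -45, 41], [590, -42, 37], [590, -51, 25]]
250 [[578, -74, 41], [578, -61, 40], [578, -44, 41], [578, -46, 35], [578, -49, 26]]
[(array([596.4, -71.8,  96.6,  49.3,  -8.4]), array([254., 191.]))]
[ 0.60172168 -0.07288047  0.07729364] (array([ 121.3, -217.2,   -2.8]), np.float64(-8.4), np.float64(81.6))
ring 210 ((454.70111083984375, -267.9353942871094), 15.393574714660645) [ 454.59396153 -267.04732871   17.92590209]
tin 578 ((476.2424621582031, 101.32975769042969), 16.139328002929688) [475.59061013 100.71504241  24.4726659 ]
```

Short plate is seated: slab top at 40 mm, resting on the long one. Next, the ring at (454.6, −267.5).

Request:
{"name": "drive_tool", "arguments": {"increments": [10,-20,0,0,25,-46,0,0,42,-77,0,0,60,-109,0,0,78,-142,0,0,95,-173,0,0,108,-197,10,0,117.3,-214,30,0,117.3,-214,50,0,117.3,-214,55,0]}}

```text
clock: 24.9
eef_pos: [0.4521, -0.2665, 0.019]
ee_rot: [0.074, 0.997, 0.002, -0.002]
force: [-0.4, 0.2, -0.8]
gripper_width: 0.697
finger_force: 0.0
```

```bash
cat >> h.py <<'E'
def blob(s,c,lo,hi,r=35):
    Z=s["z_map"];v,u=np.nonzero(Z>0);z=Z[v,u];W=s["world_from_camera"]
    P=(np.c_[(u-s["cx"])/s["fx"]*z,-(v-s["cy"])/s["fy"]*z,-z]@W[:3,:3].T+W[:3,3])*1000
    k=(np.hypot(P[:,0]-c[0],P[:,1]-c[1])<r)&(P[:,2]>lo)&(P[:,2]<hi)
    Q=P[k]; return k.sum(),[np.round(x,1) for x in cv2.minEnclosingCircle(Q[:,:2].astype(np.float32))],Q.mean(0).round(1)
E
python3 - <<'E'
from h import *
from rig import arm
w=arm.snapshot("wrist");pickle.dump(w,open("w9.pkl","wb"));crop(w,100,384,60,450,2,"pics/w9.png")
print(blob(w,(454.6,-267.5),15,24,24))
st=arm.sense();print(st["eef_pos"],go(st,[.4546,-.2675,-.029],81.6))
E
```

```text
(np.int64(517), [array([ 455.1, -267.7]), np.float64(15.2)], array([ 454.6, -267.9,   18. ]))
[ 0.45266903 -0.26631161  0.01931119] (array([-2.3, -1. , 48.3]), np.float64(-0.0), np.float64(81.6))
```

View pics/w9.png

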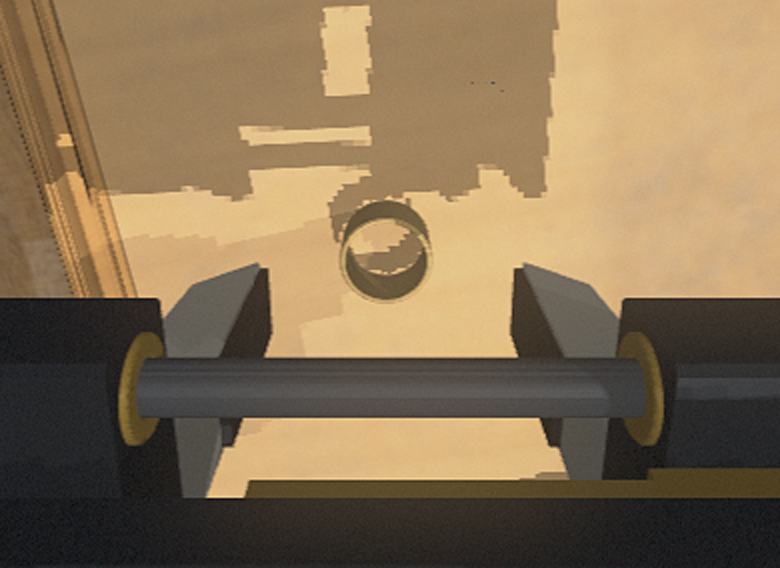

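The ring sits at crop (387,252), centred between the open fingers with clear space around it. I'll descend, grip and lift.

Request:
{"name": "drive_tool", "arguments": {"increments": [-0.3,-0.4,10,0,-0.3,-0.4,22,0,-0.3,-0.4,34,0,-0.3,-0.4,43,0,-0.3,-0.4,47,0,-0.3,-0.4,48,0,-0.3,-0.4,48,0,-0.3,-0.4,48,0,-0.3,-0.4,48,0,-0.3,-0.4,48,0]}}

```text
clock: 25.95
eef_pos: [0.4548, -0.268, -0.0258]
ee_rot: [0.073, 0.997, -0.0, 0.0]
force: [-0.5, -1.3, -0.8]
gripper_width: 0.7
finger_force: 0.0
```

Request:
{"name": "drive_tool", "arguments": {"increments": [0,0,0,0,0,0,0,0,0,0,0,0,0,0,0,0,0,0,0,0,0,0,0,0,0,0,0,0,0,0,0,0,0,0,0,0,0,0,0,0], "jaw": 1}}

```text
clock: 26.95
eef_pos: [0.4546, -0.2679, -0.0262]
ee_rot: [0.073, 0.997, 0.0, 0.0]
force: [0.4, -0.1, -0.8]
gripper_width: 0.304
finger_force: 30.0
```

Request:
{"name": "drive_tool", "arguments": {"increments": [0,0,-5,0,0,0,-15,0,0,0,-35,0,0,0,-55,0,0,0,-75,0,0,0,-95,0,0,0,-115,0,0,0,-130,0,0,0,-130,0,0,0,-130,0]}}

```text
clock: 27.95
eef_pos: [0.4546, -0.2679, 0.1041]
ee_rot: [0.073, 0.997, -0.0, 0.0]
force: [0.4, -0.0, -0.6]
gripper_width: 0.304
finger_force: 30.0
```

```bash
python3 - <<'E'
from h import *
from rig import arm
st=arm.sense();print(st["eef_pos"],st["q"],go(st,[.6215,.081,.1],81.6))
S=pickle.load(open("s0.pkl","rb"));t=S["top"]
H=cv2.cvtColor(t["pixels"],cv2.COLOR_RGB2HSV)
print("disc",blob(t,(614,-210),10,20,60),"tray",blob(t,(621,81),7,15,60))
w=pickle.load(open("w8.pkl","rb"));print("disc w8",blob(w,(614,-210),10,20,60),"tray",blob(w,(621,81),7,15,60))
E
```

```text
[ 0.45459763 -0.26786335  0.10413023] [-6.77830797e-01  4.34797674e-01  1.64598224e+00  1.05087819e-04
  1.06007974e+00 -2.10221064e+00] (array([-114.2,  369.5,    4.1]), np.float64(0.0), np.float64(81.6))
disc (np.int64(1185), [array([ 614.8, -208.2]), np.float64(50.0)], array([ 614.3, -208.3,   14.3])) tray (np.int64(112), [array([623.7,  83.8]), np.float64(42.9)], array([629.7,  85.7,   9.8]))
disc w8 (np.int64(7443), [array([ 612.9, -209.6]), np.float64(50.4)], array([ 601.3, -207.2,   13.6])) tray (np.int64(1041), [array([622.6,  82.3]), np.float64(43.3)], array([622.7,  87.6,   9.3]))
```

Ring held (0.304 opening). Tray centre is (622.5, 82.5).

Request:
{"name": "drive_tool", "arguments": {"increments": [-6,20,0,0,-18,58,0,0,-30,97,0,0,-43,140,0,0,-57,184,0,0,-70,228,0,0,-84,271,0,0,-97,313,0,0,-108,350,0,0,-114.8,371.1,0,0]}}

```text
clock: 28.95
eef_pos: [0.6223, 0.0856, 0.1023]
ee_rot: [0.072, 0.997, 0.0, -0.001]
force: [-0.3, -0.5, 0.1]
gripper_width: 0.307
finger_force: 30.0
```

Request:
{"name": "drive_tool", "arguments": {"increments": [0,0,0,0,0,0,10,0,0,0,30,0,0,0,55,0,0,0,80,0,0,0,95,0,0,0,100,0,0,0,100,0,0,0,100,0,0,0,100,0]}}

```text
clock: 29.95
eef_pos: [0.6233, 0.0824, 0.0052]
ee_rot: [0.073, 0.997, 0.0, 0.001]
force: [-0.2, -0.5, -0.2]
gripper_width: 0.304
finger_force: 30.0
```

```bash
python3 - <<'E'
from h import *
from rig import arm
w=arm.snapshot("wrist");pickle.dump(w,open("w10.pkl","wb"))
print("tray",blob(w,(622.5,82.5),7,12,60))
H=cv2.cvtColor(w["pixels"],cv2.COLOR_RGB2HSV);m=(H[...,0]>75)&(H[...,0]<100)&(H[...,1]>100)
print(rect(w,m,.010,300,50000))
st=arm.sense();print(st["eef_pos"],go(st,[.6225,.0825,-.0225],81.6))
E
```

```text
tray (np.int64(877), [array([622.1,  82.6]), np.float64(42.7)], array([602.4,  85.2,   9.7]))
[(array([638.3,  80.7,  22.5,  22.4, -51.2]), array([254., 251.])), (array([606.3,  84.4,  84.1,  54.5,  82.5]), array([266., 208.]))]
[0.62313971 0.08249707 0.00507273] (array([ 0.7, -0.1, 27.6]), np.float64(0.0), np.float64(81.6))
```

Request:
{"name": "drive_tool", "arguments": {"increments": [0.3,0,5,0,0.6,0,12,0,0.6,0,18,0,0.6,0,23,0,0.6,0,26,0,0.6,0,27.5,0,0.6,0,27.5,0,0.6,0,27.5,0,0.6,0,27.5,0,0.6,0,27.5,0]}}

```text
clock: 31.0
eef_pos: [0.6219, 0.0826, -0.0236]
ee_rot: [0.073, 0.997, 0.0, 0.0]
force: [0.2, 0.4, 1.0]
gripper_width: 0.306
finger_force: 30.0
```

Request:
{"name": "drive_tool", "arguments": {"increments": [0,0,0,0,0,0,0,0,0,0,0,0,0,0,0,0,0,0,0,0,0,0,-5,0,0,0,-20,0,0,0,-50,0,0,0,-80,0,0,0,-90,0], "jaw": 0.1}}

```text
clock: 32.0
eef_pos: [0.624, 0.0826, 0.0711]
ee_rot: [0.073, 0.997, 0.0, 0.003]
force: [0.9, -0.4, -0.2]
gripper_width: 0.454
finger_force: 0.0
```

```bash
python3 - <<'E'
from h import *
from rig import arm
w=arm.snapshot("wrist");pickle.dump(w,open("w11.pkl","wb"))
print("ring",blob(w,(622.5,82.5),16,30,30),"tin",blob(w,(475.5,101),21,32,30))
st=arm.sense();print(st["eef_pos"],go(st,[.4757,.101,.075],81.6))
E
```

```text
ring (np.int64(379), [array([622.6,  83.1]), np.float64(15.2)], array([622.1,  83.2,  20.2])) tin (np.int64(177), [array([487.9, 100. ]), np.float64(10.3)], array([489.7,  99.6,  24. ]))
[0.62411312 0.08264579 0.07117913] (array([149.5,  -3.5,  -4.9]), np.float64(0.0), np.float64(81.6))
```

The ring lies flat in the tray (centre 622, 83, top at about 21 mm). Next, the larger black tin at (475.7, 101). I'll turn the gripper so its body runs along x, clear of the oil stand.

Request:
{"name": "drive_tool", "arguments": {"increments": [10,0,0,5,28,-1,0,13,48,-1,0,21,68,-1,0,29,88,-2,0,37,108,-2,0,45,125,-3,0,53,138,-3,0,61,147.6,-3.2,0,68,147.6,-3.2,0,72], "jaw": -0.4}}

```text
clock: 33.05
eef_pos: [0.4733, 0.1011, 0.0658]
ee_rot: [0.647, 0.763, -0.001, -0.001]
force: [0.4, -0.1, -0.0]
gripper_width: 0.699
finger_force: 0.0
```

Request:
{"name": "drive_tool", "arguments": {"increments": [0,0,0,0,0,0,0,0,0,0,0,0,0,0,0,0,0,0,0,0,0,0,0,0,0,0,0,0,0,0,0,0,0,0,0,0,0,0,0,0]}}

```text
clock: 34.05
eef_pos: [0.4753, 0.101, 0.0664]
ee_rot: [0.645, 0.764, 0.0, 0.0]
force: [0.4, 0.1, 0.4]
gripper_width: 0.702
finger_force: 0.0
```

```bash
python3 - <<'E'
from h import *
from rig import arm
w=arm.snapshot("wrist");pickle.dump(w,open("w12.pkl","wb"));crop(w,0,384,0,512,1,"pics/w12.png")
print("tin",blob(w,(475.5,101),21,32,30),"oil",blob(w,(460,236),50,90,80))
st=arm.sense();print(st["eef_pos"],st["q"],go(st,[.4757,.101,-.024],10))
E
```

```text
tin (np.int64(1305), [array([476.1, 101.3]), np.float64(15.9)], array([476. , 102.2,  24.6])) oil (np.int64(202), [array([452. , 216.7]), np.float64(8.9)], array([450.9, 216. ,  72.1]))
[0.47529578 0.10093792 0.06637969] [ 5.13209656e-02  4.19043784e-01  1.80246591e+00  8.24498465e-05
  9.20026754e-01 -1.16421048e-01] (array([-0. ,  0.4, 90.4]), np.float64(-0.4), np.float64(9.6))
```

View pics/w12.png

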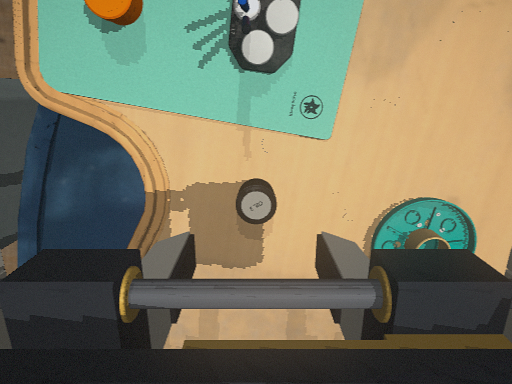

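The tin at (256,203) is centred between the fingers, with the label up. The oil stand at (265,30) is well clear, and the ring is in the tray at (430,243).

Request:
{"name": "drive_tool", "arguments": {"increments": [0,0.3,12,0,0,0.4,30,0,0,0.4,50,0,0,0.4,68,0,0,0.4,82,0,0,0.4,89,0,0,0.4,91,0,0,0.4,91,0,0,0.4,91,0,0,0.4,91,0]}}

```text
clock: 35.1
eef_pos: [0.4762, 0.101, -0.024]
ee_rot: [0.645, 0.764, 0.0, 0.0]
force: [0.5, -0.5, 0.6]
gripper_width: 0.697
finger_force: 0.0
```

Request:
{"name": "drive_tool", "arguments": {"increments": [0,0,0,0,0,0,0,0,0,0,0,0,0,0,0,0,0,0,0,0,0,0,0,0,0,0,0,0,0,0,0,0,0,0,0,0,0,0,0,0], "jaw": 1}}

```text
clock: 36.1
eef_pos: [0.4757, 0.101, -0.0246]
ee_rot: [0.645, 0.764, 0.0, -0.0]
force: [-0.0, 0.4, 0.7]
gripper_width: 0.319
finger_force: 30.0
```

Request:
{"name": "drive_tool", "arguments": {"increments": [0,0,-5,0,0,0,-15,0,0,0,-35,0,0,0,-55,0,0,0,-75,0,0,0,-95,0,0,0,-115,0,0,0,-130,0,0,0,-130,0,0,0,-130,0]}}

```text
clock: 37.1
eef_pos: [0.4756, 0.101, 0.1056]
ee_rot: [0.645, 0.764, 0.0, 0.0]
force: [-0.1, -0.4, -0.4]
gripper_width: 0.322
finger_force: 30.0
```

```bash
python3 - <<'E'
from h import *
from rig import arm
st=arm.sense();print(st["eef_pos"],st["q"],go(st,[.6135,-.209,.106],9.6))
E
```

```text
[0.47560598 0.10099976 0.10559504] [ 5.14027587e-02  3.65013181e-01  1.75618634e+00  9.89260693e-05
  1.01966624e+00 -1.16330724e-01] (array([-3.287e+02,  8.420e+01, -3.000e-01]), np.float64(0.0), np.float64(9.6))
```

Request:
{"name": "drive_tool", "arguments": {"increments": [-17,4,0,0,-50,13,0,0,-87,22,0,0,-126,32,0,0,-165,42,0,0,-204,52,0,0,-243,62,0,0,-280,72,0,0,-312,80,0,0,-328.7,84.2,0,0]}}

```text
clock: 38.1
eef_pos: [0.6135, -0.2117, 0.1035]
ee_rot: [0.646, 0.763, -0.0, -0.001]
force: [-1.1, 1.0, -1.1]
gripper_width: 0.317
finger_force: 30.0
```

Request:
{"name": "drive_tool", "arguments": {"increments": [0,0,0,0,0,0,10,0,0,0,30,0,0,0,50,0,0,0,70,0,0,0,80,0,0,0,85,0,0,0,85,0,0,0,85,0,0,0,85,0]}}

```text
clock: 39.1
eef_pos: [0.6142, -0.2092, 0.0214]
ee_rot: [0.645, 0.764, 0.0, 0.001]
force: [-0.4, 0.3, -1.1]
gripper_width: 0.325
finger_force: 30.0
```

```bash
python3 - <<'E'
from h import *
from rig import arm
w=arm.snapshot("wrist");pickle.dump(w,open("w13.pkl","wb"));print("disc",blob(w,(614,-209),10,18,60))
st=arm.sense();print(st["eef_pos"],go(st,[.6135,-.209,-.0097],9.6))
E
```

```text
disc (np.int64(10260), [array([ 613.4, -209. ]), np.float64(49.7)], array([ 611.3, -192.2,   13.5]))
[ 0.61408553 -0.2092454   0.02132554] (array([ 0.4, -0.6, 31. ]), np.float64(0.0), np.float64(9.6))
```

Request:
{"name": "drive_tool", "arguments": {"increments": [0,0,6,0,0,0,13,0,0,0,20,0,0,0,25,0,0,0,28,0,0,0,30,0,0,0,31,0,0,0,31,0,0,0,31,0,0,0,31,0]}}

```text
clock: 40.15
eef_pos: [0.6137, -0.2091, -0.0105]
ee_rot: [0.645, 0.764, 0.0, 0.0]
force: [-0.4, 0.1, 0.1]
gripper_width: 0.32
finger_force: 30.0
```

Request:
{"name": "drive_tool", "arguments": {"increments": [0,0,0,0,0,0,0,0,0,0,0,0,0,0,0,0,0,0,0,0,0,0,-5,0,0,0,-20,0,0,0,-50,0,0,0,-80,0,0,0,-110,0], "jaw": -0.2}}

```text
clock: 41.15
eef_pos: [0.6137, -0.2091, 0.1019]
ee_rot: [0.645, 0.764, 0.0, 0.001]
force: [0.8, 0.0, -0.2]
gripper_width: 0.597
finger_force: 0.0
```

Request:
{"name": "drive_tool", "arguments": {"increments": [15,0,-10,0,40,0,-20,0,75,0,-20,0,110,0,-20,0,145,0,-20,0,175,0,-20,0,195,0,-20,0,200,0,-20,0,200,0,-20,0,200,0,-20,0]}}

```text
clock: 42.15
eef_pos: [0.5802, -0.0125, 0.1193]
ee_rot: [0.646, 0.764, -0.0, 0.0]
force: [-0.2, -0.1, 0.2]
gripper_width: 0.604
finger_force: 0.0
```

```bash
python3 - <<'E'
from h import *
from rig import arm
t=arm.snapshot("top");s=arm.snapshot("side");st=arm.sense();print(st["clock"],st["eef_pos"],st["force"])
print("tin",blob(t,(614,-209),33,50,40),blob(s,(614,-209),35,50,40),"ring",blob(s,(622,83),17,30,30))
o=np.hstack([cv2.resize(t["pixels"][100:280,130:390],(400,277)),cv2.resize(s["pixels"][140:280,180:380],(400,277))])
cv2.imwrite("pics/end.png",o[...,::-1])
E
```

```text
42.25 [ 0.58031371 -0.01287129  0.11926314] [-0.16798261  0.05468602  0.29852578]
tin (np.int64(133), [array([ 614.8, -207.1]), np.float64(15.6)], array([ 614.4, -206.6,   39. ])) (np.int64(40), [array([ 614.5, -203.8]), np.float64(14.9)], array([ 615.1, -203.9,   38.4])) ring (np.int64(62), [array([623.4,  83.5]), np.float64(16.6)], array([624.2,  84.5,  20. ]))
```

View pics/end.png

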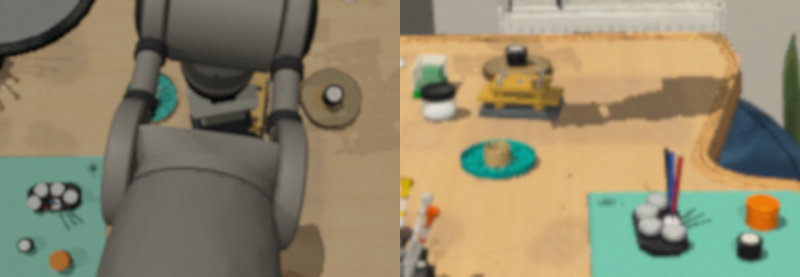

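The final pictures show the tin lid up on the disc (333,95 top; 515,55 side), both plates stacked on the stand, and the ring flat in the tray. The jar and oil stand are where they were, so I'll hand in.

```bash
python3 -c "
from rig import arm
print(arm.job_done())"
```

```text
the job is handed in; nothing more can be done
None
```

Job handed in at about 42 s: the long plate is seated on the stand with the short plate fully down on top of it, the ring is flat in the teal tray, the tin is lid up on the wooden disc, and the jar and oil stand are untouched.

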